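Set the lens on the optical rail to its index

TASK

Slide the round lens holder along the optical rail until it stands directly opposite the tip of the pointed index beside the rail (the cone-shaped one, not the round-headed thumbscrew), then let go of it. Leave the square screen on the same rail where it stands.

Things in the scene. Friction and masses are not known exactly. Their poses are not given: they have to be found in the camera images.
- lens (a joint): Place in m of the lens carriage on the optical rail (500 mm aluminium rail, 56 mm wide, 28 mm high, fixed to the worktop, a grey lamp house 147 mm high at one end). 0 at mid travel, ends at -0.115 and +0.115; grows towards the lamp house. Slides with about 2.5 N of friction, stays where left. The carriage is dark, 40 mm along the rail, 50 mm wide, with a thin white line at its middle.
- lens_top (a point): Top of the lens holder, a black upright ring round a glass lens, 60 mm across, 14 mm thick along the rail, on a post on the carriage. The point is 130 mm above the worktop, midway in the thickness, over the carriage's white line. Its y axis runs along the rail to the lamp house, z up. Pinch the ring over its thickness from above. At least 50 mm from it to lamp and screen.
- index_tip (a point): Tip of the index: a steel cone lying level, 44 mm long, 24 mm across its base, pointing at the rail on a 26 mm aluminium block (44 mm high in all) fixed beside the rail. Tip 32 mm above the worktop, 28 mm from the rail's middle line; axes as lens_top. The lens is oppopoint it at y = 0 in this frame. A like block with a round thumbscrew head is at the other side of mid travel; sides vary.
- screen_top (a point): Middle of the upper edge of the square screen (66 x 66 mm plate, 6 mm thick along the rail, white towards the lens), 138 mm above the worktop, on a like carriage near the rail's end away from the lamp house. It slides a little, with about 2.5 N of friction; leave it alone.

How it is judged:
At the end, for the whole second after the job is handed in: The middle of the lens ring is within 12 mm of the index tip, measured along the rail, and at rest (y of lens_top in the frame of index_tip between -0.012 and 0.012 m and velocity of joint lens between -0.01 and 0.01 m/s); the robot touches nothing.
It fails at once if the screen is moved by more than 10 mm (distance of screen_top from where it was at the start of the episode above 0.01 m).
It also fails if it takes over 32 s, if anything falls off the work surface, if the arm or the gripper's body presses on something with over 40 N, if the wrist force passes 120 N, or if a joint passes its speed limit or range.

ROBOT

A 6-joint arm with a two-finger parallel gripper is mounted at the origin on a cart in front of the work surface, level with it; the furniture and walls round the work are solid. World frame = base frame: x ahead of the robot, y to its left, z up, the work surface at z = 0. Lengths are in m, angles in rad, forces in N, time in s.
With the tool pointing down it reaches from about 0.25 to 0.8 m from the base axis. Payload 3.9 kg.
Tool frame: the origin (TCP) lies at the very end of the fingers, on their centre line; the grasp point (between the pads) lies 19 mm behind it; z points along the fingers, y is the line along which they close (so a half turn about z gives the same grasp; the last joint's range is limited). The gripper opens to 85 mm and grips with 20 to 120 N. Pads are 22 mm wide; open, the fingers measure 114 mm over their backs; the gripper's body (76 mm by 85 mm) begins 54 mm behind the grasp point. The pads swing forward as they close: fully open they stand 13 mm farther back than shut.
Start: joints at [-1.343, 0.26, -0.138, 1.173, 0, 1.571], TCP at [0.119, -0.511, 0.231] pointing down, gripper open.
Joint ranges: [-2.78, 2.78], [-0.83, 1.72], [-1.28, 1.37], [-1.9, 2.12], [-1.57, 1.48], [-3.14, 3.14]. Speed limits (rad/s): [2.57, 2.57, 3.14, 3.14, 3.14, 3.14].

INTERFACE

Orientations are given as a rotation vector (axis times angle).
In Python, from rig import ctrl, workorder, read_camera gives the robot as it stands (ctrl), with the cameras as plain functions and the job (workorder).
- The arm moves only by the tool inch_along, called after ">>>" in YAML: its name, and indented under it one key for each argument. Schema: {"type":"object","properties":{"steps":{"type":"string"},"clamp_n":{"type":"number"},"only":{"type":"string"},"quiet":{"type":"boolean"},"lines":{"type":"string"}},"required":["steps"],"additionalProperties":false}. steps is a string of 1 to 10 rows, one to a line, with the numbers parted by spaces; each row has 7 numbers: dx, dy, dz in m, then a rotation vector rx, ry, rz in rad, then the finger opening in m; each row is the pose to reach, as a shift and turn from the pose commanded when the call began, along the tool's axes at that moment; what a row does not reach only later rows make up. A row lasts 1/12 s, in which the tool goes at most 0.0417 m and 0.125 rad, less where a joint would pass 70% of its speed; a pose out of reach is approached as far as the arm can. The fingers move at their own pace and stop on an object; clamp_n is the grip in N (left out, the last holds). Time passes only in rows, so rows that do not move let the fingers close. The tool returns the time, the measured TCP pose, the force, the opening and the grip force at its end. only (a regular expression) keeps the lines of the reply that match it, lines (a string "A,B") keeps lines A to B, and quiet returns only ok. Input that does not fit is refused with a message, and nothing moves.
- ctrl.observe(): the state, without advancing time (a new reading comes with each control period).
- read_camera(name): name is "scene" or "top" or "wrist"; returns a dict with "color" (420x560x3 uint8, red, green, blue), "depth" (420x560 float32, m along the optical axis (not along the pixel's ray), 0 where there is no reading), "fov_y" (degrees; the focal length in pixels is half the picture's height over the tangent of half this angle, whatever the lens; pixels are square), "cx", "cy" (the principal point, pixels), "R" (3x3) and "t" (3): a world point X has camera coordinates R X + t. Camera axes: x right, y down, z forward; pixel columns grow to the right and rows downward; lengths in m; the calibration is good to about 2 mm. The wrist camera is an equidistant fisheye: a pixel r from the principal point sees the ray r / f radians off the axis. A picture is of the moment at which its call begins.
- workorder.sign_off(): hands the job in; it is judged then, once.
The state is a dict: "time": time; "q": joint angles; "dq": joint speeds; "effort": joint torques, N m; "tcp_pos": TCP position; "tcp_rot": TCP orientation; "force": force on the tool from outside, world axes, zero at the start; "torque": the same for the moment, N m; "width": finger opening in m; "grasp_force": force on a finger pad.
Only numpy, scipy, OpenCV 4.12 (cv2) and the standard library are available. Lean on these libraries where they do the work, as an engineer would, in place of code of your own. Each camera call takes 0.05 s, during which the arm holds its last target. There are 200 camera calls.

## Working session

There is one attempt and no reset: what is moved stays moved. The work goes in short steps, Python scripts to look and compute and a tool call to move; the robot and the scene stay as the last step left them, time stands still between calls to the robot, and variables do not carry over. Pictures are saved under pics/ and viewed, at most 10 in all, crops included, and the job is handed in when it is done.

```bash
mkdir -p pics
```

Create h.py:
```python
import numpy as np, cv2
from rig import ctrl, workorder, read_camera
def grab(n):
    c=read_camera(n); np.savez(f'{n}.npz',**c); cv2.imwrite(f'pics/{n}_{ctrl.observe()["time"]:.2f}.png',c["color"][...,::-1]); return c
def f(c): return 210/np.tan(np.radians(float(c["fov_y"]))/2)
def P(c,u,v,d=None):
    d=c["depth"][int(v),int(u)] if d is None else d
    X=np.array([(u-c["cx"])/f(c)*d,(v-c["cy"])/f(c)*d,d]); return c["R"].T@(X-c["t"])
def ray(c,u,v,z):
    o=-c["R"].T@c["t"]; r=c["R"].T@np.array([(u-c["cx"])/f(c),(v-c["cy"])/f(c),1]); return o+r*(z-o[2])/r[2]
```

Run:
```python
from h import *
for n in("scene","top"): c=grab(n); print(n,f(c),-c["R"].T@c["t"],c["R"][2])
print(ctrl.observe())
```

```bash
ls pics
```

```text
scene 537.1533235623737 [-0.20955447  0.70758816  0.58353831] [ 0.7195053  -0.52277256 -0.45718812]
top 387.5511866362737 [0.43928453 0.17321667 0.95732489] [ 0.10192462 -0.00649465 -0.99477092]
{'time': 0.1, 'q': array([-1.34300617e+00,  2.60636933e-01, -1.39267131e-01,  1.17271905e+00,
        1.91416641e-05,  1.57080772e+00]), 'dq': array([-2.73748993e-03, -1.26915289e-03,  3.22195453e-03,  9.24111701e-05,
       -7.50432906e-04,  1.39600989e-03]), 'effort': array([ 2.86029666e-05, -4.06508410e+01,  2.54526830e+01,  1.01183436e-02,
        3.57197928e-05, -3.89721279e-06]), 'tcp_pos': array([ 0.11842095, -0.51081845,  0.23052816]), 'tcp_rot': array([-3.11943483e+00, -3.56814542e-01,  2.96089391e-04]), 'force': array([ 0.61994793, -0.23655014,  0.22500364]), 'torque': array([ 0.04216394, -0.0327001 ,  0.00875261]), 'grasp_force': 0.0, 'width': 0.08525724598772072}
scene_0.05.png
top_0.10.png
```

View pics/top_0.10.png

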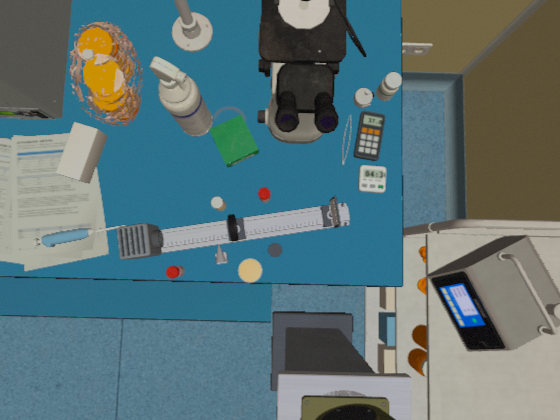

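View pics/scene_0.05.png

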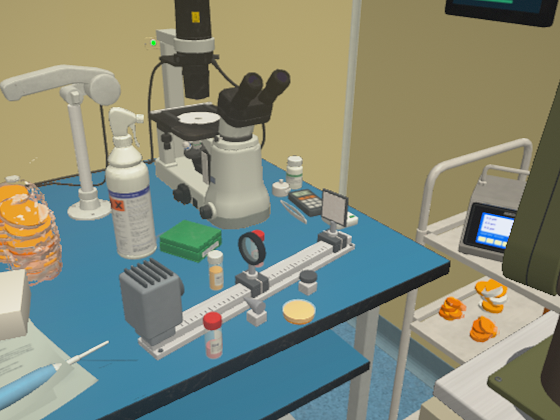

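The top view shows the lamp at (140,240), the lens at (233,228) and the screen at (335,212). The candidate blocks are at (221,254) and (275,250). I'll zoom in to tell them apart.

Run:
```python
from h import *
a=cv2.imread('pics/top_0.10.png')[180:290,150:360]; b=cv2.imread('pics/scene_0.05.png')[180:340,150:360]
a=cv2.resize(a,None,fx=3.8,fy=3.8,interpolation=3)[:418]
cv2.imwrite('pics/a.png',a)
cv2.imwrite('pics/b.png',cv2.resize(b,None,fx=3.7,fy=3.7,interpolation=3))
```

```text
(no output)
```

View pics/a.png

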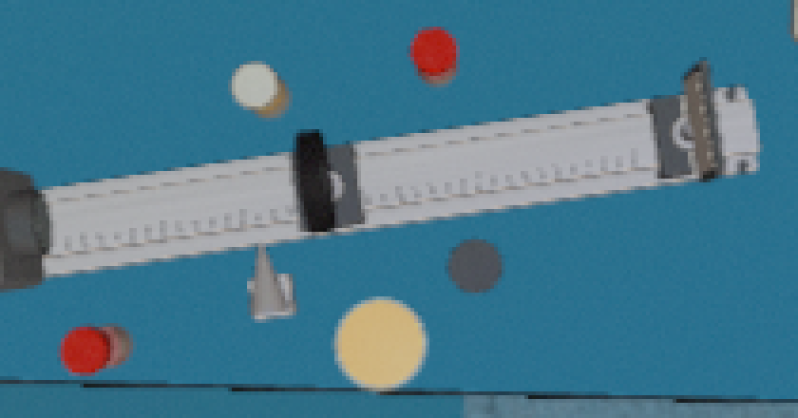

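View pics/b.png

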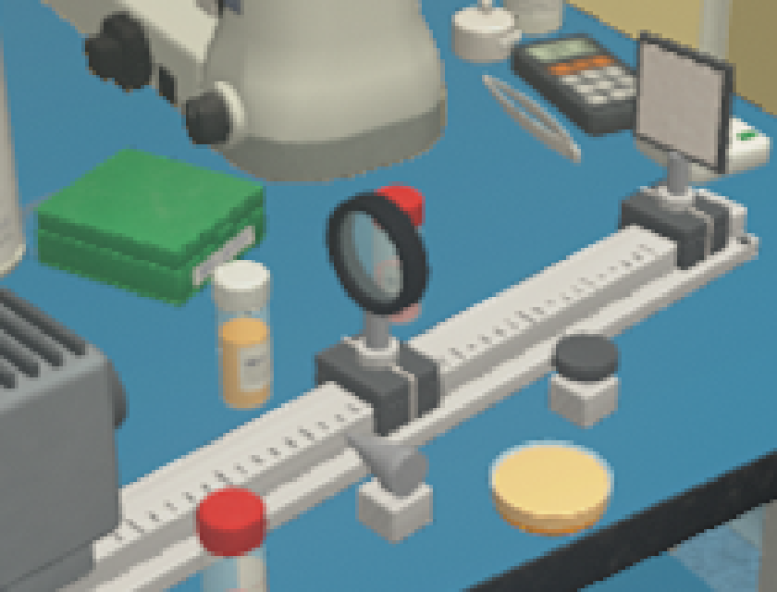

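The pointed cone is on the block at top-view pixel (221,254), tip near (219,244). The dark disc at (275,250) is the thumbscrew. The lens ring is at about (232,228). Next I'll measure with depth and two views.

Run:
```python
from h import *
C={n:dict(np.load(n+'.npz')) for n in("top","scene")}
def cloud(c):
    v,u=np.mgrid[:420,:560]; d=c["depth"]; X=np.stack([(u-c["cx"])/f(c)*d,(v-c["cy"])/f(c)*d,d],-1)
    W=(X-c["t"])@c["R"]; W[d==0]=np.nan; return W
W={n:cloud(c) for n,c in C.items()}
w=W["top"]
print("lens",P(C["top"],232,226),"tip z guess",ray(C["top"],218.9,243.9,.032),"scr",P(C["top"],335,205))
# rail edges from top cloud z~.028, between lens & lamp/screen
L=np.array(P(C["top"],232,226)); 
m=(abs(w[...,2]-.027)<.008)&(np.linalg.norm(w[...,:2]-L[:2],axis=-1)<.25)
n,lab,st,_=cv2.connectedComponentsWithStats(m.astype(np.uint8))
pts=np.vstack([w[lab==i][:,:2] for i in range(1,n) if st[i,4]>150]).astype(np.float32)
r=cv2.minAreaRect(pts); box=cv2.boxPoints(r); print("rail",r,len(pts),[s for s in st[1:,4] if s>150])
e=[box[1]-box[0],box[2]-box[1]]; a=max(e,key=np.linalg.norm); a=a/np.linalg.norm(a); a*=np.sign(a[1]); nrm=np.array([-a[1],a[0]])
print("axis",a,"ang",np.arctan2(a[1],a[0]))
T=np.array(r[0])
for n in W:
    q=W[n]; s=(q[...,:2]-T)@a; t=(q[...,:2]-T)@nrm; sl=(L[:2]-T)@a
    k=(abs(s-sl)<.04)&(abs(t)<.04)&(q[...,2]>.075)&(q[...,2]<.15)
    kk=k&(q[...,2]>.112)
    print(n,k.sum(),"z",np.nanpercentile(q[k][:,2],[50,98]),"xy ring mean",q[kk][:,:2].mean(0),"s",np.percentile(s[kk],[2,50,98]),"t",np.percentile(t[k],[2,50,98]))
    print("   tip z~.03:",(ray(C[n],*((218.9,243.9) if n=="top" else (244.6,297.6)),.032)[:2]-T)@np.c_[a,nrm], "center s",sl)
def tri(p,q):
    M=[C[n]["R"] for n in C]
    Ps=[np.diag([1,1,1.])@np.array([[f(c),0,c["cx"]],[0,f(c),c["cy"]],[0,0,1]])@np.c_[c["R"],c["t"]] for c in C.values()]
    X=cv2.triangulatePoints(Ps[0],Ps[1],np.array(p,float).reshape(2,1),np.array(q,float).reshape(2,1)); return (X[:3]/X[3]).ravel()
X=tri((218.9,243.9),(244.6,297.6)); print("tip tri",X,(X[:2]-T)@np.c_[a,nrm])
```

```text
lens [0.49039655 0.26689099 0.13247682] tip z guess [0.4531876  0.30770648 0.032     ] scr [0.54093536 0.04879377 0.13813297]
rail ((0.4923156499862671, 0.256173312664032), (0.03893911466002464, 0.3906603157520294), 10.905767440795898) 2056 [np.int32(1126), np.int32(930)]
axis [-0.18919425  0.9819397 ] ang 1.7611378
top 221 z [0.12366664 0.13099888] xy ring mean [0.48905613 0.26967963] s [0.00710039 0.01379943 0.02079808] t [-0.02771331  0.00093466  0.02806443]
   tip z~.03: [0.05800526 0.02867161] center s 0.010887191257903245
scene 695 z [0.10490631 0.13034865] xy ring mean [0.48227591 0.26919823] s [0.00636295 0.01535473 0.02040526] t [-0.02376165  0.0067667   0.03077216]
   tip z~.03: [0.05797326 0.03126495] center s 0.010887191257903245
tip tri [0.45245105 0.30684761 0.03090347] [0.05730126 0.02955735]
```

Create g.py:
```python
import sys
from h import *
from scipy.spatial.transform import Rotation as Ro
a=np.array([-.1892,.9819,0]); T=np.array([.4923,.25617,0])
def go(p,z):
    o=ctrl.observe(); R=Ro.from_rotvec(o["tcp_rot"]); 
    best=None
    for s in(1,-1):
        Y=a*s; Z=np.array([0,0,-1.]); G=Ro.from_matrix(np.c_[np.cross(Y,Z),Y,Z]); d=(R.inv()*G).as_rotvec(); print("turn",d, "q6",o["q"][5])
    tgt=np.array([p[0],p[1],z]); print("shift tool",R.inv().apply(tgt-o["tcp_pos"]),"tcp",o["tcp_pos"],"t",o["time"])
    e=o["tcp_pos"]-T; print("s",e@a,"t",e@np.array([-a[1],a[0],0]),"w",o["width"],"F",o["force"])
if __name__=="__main__": go(T+float(sys.argv[1])*a,float(sys.argv[2]))
```

```bash
python3 g.py 0.0138 0.231
```

```text
turn [-2.33838653e-05 -2.83588518e-03 -3.10416729e+00] q6 1.570807718607355
turn [-1.82693337e-03  1.50643489e-05  3.74240745e-02] q6 1.570807718607355
shift tool [ 0.5379351  -0.67653977  0.00077434] tcp [ 0.11842095 -0.51081845  0.23052816] t 0.1
s -0.6823680433662933 t 0.5122260577819415 w 0.08525724598772072 F [ 0.61994793 -0.23655014  0.22500364]
```

>>> inch_along:
  steps: "0.025 -0.032 0 0 0 0.01 0.085\n0.05 -0.063 0 0 0 0.02 0.085\n0.075 -0.095 0 0 0 0.037 0.085\n0.1 -0.126 0 0 0 0.037 0.085"

```text
time: 0.43
tcp_pos: [0.1875, -0.3641, 0.2307]
tcp_rot: [-3.126, -0.296, 0.0]
force: [1.2, 0.5, 0.7]
width: 0.085
grasp_force: 0.0
```

```bash
python3 g.py 0.0138 0.231; python3 -c "
from rig import ctrl, workorder, read_camera;print(ctrl.observe()['q'])"
```

```text
turn [1.41919050e-04 2.21376119e-03 3.14015517e+00] q6 1.8572538023008642
turn [-1.40996882e-03  9.03898018e-05 -1.43669650e-03] q6 1.8572538023008642
shift tool [ 4.15803141e-01 -5.65824756e-01  4.39581950e-04] tcp [ 0.18754364 -0.36412373  0.23067983] t 0.4333
s -0.5514065100800173 t 0.41659984504702174 w 0.08504980191058666 F [1.17488054 0.48811648 0.68029412]
[-1.09542067e+00  6.36722843e-02 -3.83640415e-01  1.12486190e+00
  3.10698591e-04  1.85725380e+00]
```

>>> inch_along:
  steps: "0.023 -0.032 0 0 0 -0.12 0.085\n0.046 -0.063 0 0 0 -0.24 0.085\n0.07 -0.095 0 0 0 -0.36 0.085\n0.093 -0.127 0 0 0 -0.48 0.085\n0.116 -0.158 0 0 0 -0.6 0.085\n0.14 -0.19 0 0 0 -0.72 0.085\n0.163 -0.222 0 0 0 -0.84 0.085\n0.186 -0.253 0 0 0 -0.96 0.085\n0.21 -0.285 0 0 0 -1.08 0.085\n0.233 -0.317 0 0 0 -1.2 0.085"

```text
time: 1.27
tcp_pos: [0.3563, -0.0087, 0.2313]
tcp_rot: [2.406, 2.02, 0.0]
force: [1.2, -0.9, 0.3]
width: 0.0848
grasp_force: 0.0
```

```bash
python3 g.py 0.0138 0.231
```

```text
turn [ 6.49053157e-05  4.61189658e-04 -1.93492804e+00] q6 1.7204874292759689
turn [ 4.17404279e-04 -5.87432005e-05  1.20666457e+00] q6 1.7204874292759689
shift tool [2.97244473e-01 8.32267256e-02 2.39174935e-04] tcp [ 0.35632105 -0.0086571   0.23126235] t 1.2667
s -0.23430651099465308 t 0.18362301987644514 w 0.08477674437489321 F [ 1.16947813 -0.86366247  0.34065715]
```

>>> inch_along:
  steps: "0.03 0.008 0 0 0 -0.12 0.085\n0.06 0.017 0 0 0 -0.24 0.085\n0.09 0.025 0 0 0 -0.36 0.085\n0.12 0.033 0 0 0 -0.48 0.085\n0.15 0.042 0 0 0 -0.6 0.085\n0.18 0.05 0 0 0 -0.72 0.085\n0.21 0.058 0 0 0 -0.84 0.085\n0.24 0.067 0 0 0 -0.96 0.085\n0.27 0.075 0 0 0 -1.08 0.085\n0.297 0.083 0 0 0 -1.2 0.085"

```text
time: 2.1
tcp_pos: [0.4912, 0.2684, 0.2307]
tcp_rot: [-0.844, -3.025, 0.001]
force: [0.7, -0.3, 0.1]
width: 0.0851
grasp_force: 0.0
```

```bash
python3 g.py 0.0138 0.231
```

```text
turn [-4.59504140e-04 -7.32932864e-04 -7.34468158e-01] q6 1.0441426026404053
turn [-9.24047936e-04  5.79321617e-04  2.40712427e+00] q6 1.0441426026404053
shift tool [ 0.001988    0.00032999 -0.00032578] tcp [0.49121887 0.26840868 0.23067343] t 2.1
s 0.012221706278571427 t -0.0012539957207792945 w 0.08506058228302199 F [ 0.67619055 -0.26426831  0.12708744]
```

>>> inch_along:
  steps: "0 0 0 0 0 -0.12 0.085\n0 0 0 0 0 -0.24 0.085\n0 0 0 0 0 -0.36 0.085\n0 0 0 0 0 -0.48 0.085\n0 0 0 0 0 -0.6 0.085\n0 0 0 0 0 -0.72 0.085\n0 0 0 0 0 -0.735 0.085\n0 0 0 0 0 -0.735 0.085"

```text
time: 2.77
tcp_pos: [0.4908, 0.2665, 0.2309]
tcp_rot: [0.285, -3.128, 0.001]
force: [0.1, -0.5, -0.0]
width: 0.085
grasp_force: 0.0
```

```bash
python3 g.py 0.0138 0.098
python3 -c "
from h import *
grab('wrist'); grab('top')"; ls pics
```

```text
turn [-0.00027547 -0.00090151 -0.00836774] q6 0.31555116706173714
turn [-1.41232454e-03  4.31553864e-04  3.13322456e+00] q6 0.31555116706173714
shift tool [0.00035595 0.00335765 0.13287308] tcp [0.49075773 0.26654059 0.23087363] t 2.7667
s 0.010474674531064834 t -0.0004477627293137949 w 0.08500865080092675 F [ 0.05199423 -0.51067348 -0.00801082]
a.png
b.png
scene_0.05.png
top_0.10.png
top_2.87.png
wrist_2.82.png
```

View pics/wrist_2.82.png

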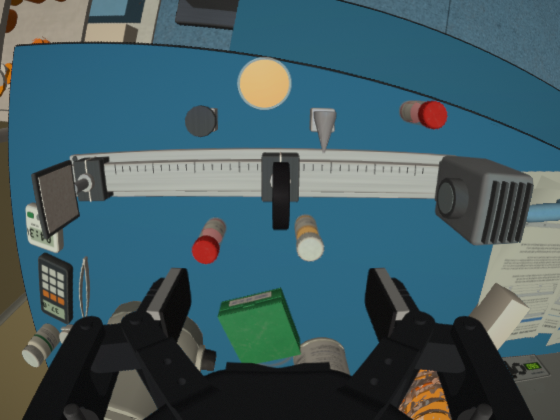

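The wrist view shows the ring upright at column 281, the cone tip at (323,152), the thumbscrew at (201,120), the lamp at right and the screen at left. I'll cross-check with the fisheye model.

Run:
```python
from g import *
c=dict(np.load('wrist.npz')); n=np.array([-a[1],a[0],0])
def fr(u,v,z):
    p=np.array([u-c["cx"],v-c["cy"]]); r=np.hypot(*p); th=r/f(c)
    d=c["R"].T@np.r_[p/r*np.sin(th),np.cos(th)]; o=-c["R"].T@c["t"]; X=o+d*(z-o[2])/d[2]; return (X-T)@a,(X-T)@n
print("ring top",fr(281,225,.13),fr(281,166,.13),"tip",fr(323.5,152,.032),"carr",fr(280.5,185,.045))
def w(z): return None
```

```text
ring top (np.float64(0.013017291117147415), np.float64(-0.015066949265191271)) (np.float64(0.013198220803642836), np.float64(0.03328803776704498)) tip (np.float64(0.05942008678682685), np.float64(0.02857831647279849)) carr (np.float64(0.013330721319276328), np.float64(-0.004306839985444672))
```

>>> inch_along:
  steps: "0 0.003 0.035 0 0 -0.008 0.07\n0 0.003 0.07 0 0 -0.008 0.07\n0 0.003 0.1 0 0 -0.008 0.07\n0 0.003 0.125 0 0 -0.008 0.07\n0 0.003 0.133 0 0 -0.008 0.07\n0 0.003 0.133 0 0 -0.008 0.07"

```text
time: 3.37
tcp_pos: [0.4886, 0.2685, 0.096]
tcp_rot: [0.299, -3.122, 0.003]
force: [-0.3, 0.0, 1.0]
width: 0.0697
grasp_force: 0.0
```

```bash
python3 g.py 0.0138 0.098
```

```text
turn [-0.00164093 -0.00510071  0.00071501] q6 0.3115287278242428
turn [ 8.01033856e-03 -2.57697302e-03 -3.14086638e+00] q6 0.3115287278242428
shift tool [-0.00132721  0.00093017 -0.00198196] tcp [0.48855334 0.26854983 0.09602637] t 3.3667
s 0.012864622521611373 t 0.001336581500966781 w 0.06966595657006686 F [-0.33979351  0.02377342  1.01743134]
```

>>> inch_along:
  steps: "0 0 0 0 0 0 0.05\n0 0 0 0 0 0 0.03\n0 0 0 0 0 0 0.01\n0 0 0 0 0 0 0.008\n0 0 0 0 0 0 0.005\n0 0 0 0 0 0 0.005\n0 0 0 0 0 0 0.005\n0 0 0 0 0 0 0.005\n0 0 0 0 0 0 0.005"
  clamp_n: 30

```text
time: 4.12
tcp_pos: [0.4915, 0.27, 0.0998]
tcp_rot: [-0.3, 3.124, 0.001]
force: [-0.2, -0.3, 7.3]
width: 0.0134
grasp_force: 29.3
```

```bash
python3 g.py 0.0585 0.096
```

```text
turn [0.00064225 0.00279705 0.00131216] q6 0.3108611166839906
turn [-4.39175893e-03  1.00842504e-03 -3.14027727e+00] q6 0.3108611166839906
shift tool [0.00181391 0.04472541 0.00379968] tcp [0.49152254 0.27004589 0.09977609] t 4.1167
s 0.01377183396239342 t -0.0018619308321775197 w 0.013423797225287394 F [-0.18772244 -0.29154081  7.28354611]
```

>>> inch_along:
  steps: "0 0.008 0 0 0 0 0.005\n0 0.016 0 0 0 0 0.005\n0 0.024 0 0 0 0 0.005\n0 0.032 0 0 0 0 0.005\n0 0.039 0 0 0 0 0.005\n0 0.045 0 0 0 0 0.005\n0 0.045 0 0 0 0 0.005\n0 0.045 0 0 0 0 0.005"

```text
time: 4.78
tcp_pos: [0.4835, 0.3154, 0.0998]
tcp_rot: [-0.301, 3.123, 0.004]
force: [1.9, 1.5, 6.1]
width: 0.0131
grasp_force: 29.4
```

```bash
python3 g.py 0.0585 0.096
python3 -c "
from h import *
grab('wrist')"; ls pics
```

```text
turn [0.00237433 0.00407851 0.00199179] q6 0.38532850285638
turn [-0.00640245  0.00372722 -3.13959213] q6 0.38532850285638
shift tool [ 0.00257992 -0.0013496   0.00376127] tcp [0.48349277 0.31541734 0.09977496] t 4.7833
s 0.059841287397555815 t -0.002561774704058179 w 0.013145951018513555 F [1.86637818 1.54187799 6.06334564]
a.png
b.png
scene_0.05.png
top_0.10.png
top_2.87.png
wrist_2.82.png
wrist_4.83.png
```

>>> inch_along:
  steps: "0 0 0 0 0 0 0.03\n0 0 0 0 0 0 0.06\n0 0 0 0 0 0 0.06\n0 0 0 0 0 0 0.06\n0 0 0 0 0 0 0.06\n0 0 -0.02 0 0 0 0.06\n0 0 -0.05 0 0 0 0.06\n0 0 -0.085 0 0 0 0.06\n0 0 -0.12 0 0 0 0.06\n0 0 -0.13 0 0 0 0.06"

```text
time: 5.67
tcp_pos: [0.4839, 0.3151, 0.2338]
tcp_rot: [-0.301, 3.12, 0.006]
force: [0.6, 1.0, 0.6]
width: 0.0602
grasp_force: 0.0
```

>>> inch_along:
  steps: "0 0 0 0 0 0 0.06\n0 0 0 0 0 0 0.06"

```text
time: 5.83
tcp_pos: [0.4819, 0.3138, 0.2281]
tcp_rot: [-0.301, 3.127, 0.0]
force: [-0.3, -0.1, 0.8]
width: 0.0599
grasp_force: 0.0
```

```bash
python3 g.py 0.0585 0.23
python3 -c "
from h import *
grab('wrist');grab('scene')"; ls pics
```

```text
turn [0.00018235 0.00038537 0.00179255] q6 0.385005172837197
turn [-6.04996867e-04  2.86266381e-04 -3.13980003e+00] q6 0.385005172837197
shift tool [ 7.00655969e-04 -4.05820593e-05 -1.89828038e-03] tcp [0.48191246 0.31378527 0.228102  ] t 5.8333
s 0.05853775175949518 t -0.0007012867163411155 w 0.05993779353268356 F [-0.33190885 -0.071265    0.84900252]
a.png
b.png
scene_0.05.png
scene_5.93.png
top_0.10.png
top_2.87.png
wrist_2.82.png
wrist_4.83.png
wrist_5.88.png
```

View pics/wrist_5.88.png

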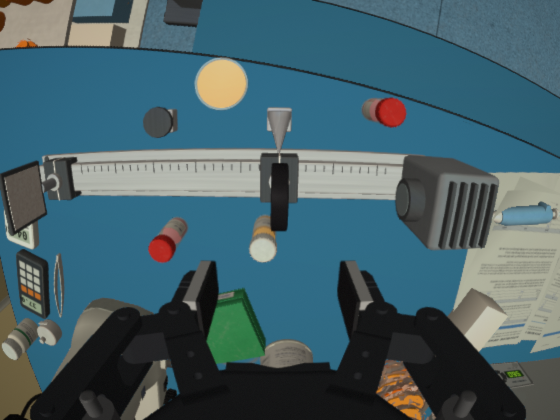

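The wrist view shows the ring at column 280 and the cone tip at (279,150), so they line up. The screen is still at the rail's left end and the gripper is clear.

```bash
python3 -c "
from rig import ctrl, workorder, read_camera; print(workorder.sign_off())"
```

```text
the job is handed in; nothing more can be done
None
```

The lens holder now stands opposite the cone tip, within about 2 mm along the rail by the camera check. I released it, left the screen alone, and handed the job in at about 6 s. No verdict was shown.

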